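# Free the enabling handle and hold it half-way

### The job

The dead-man enabling handle of the microscope's laser desk is locked off by the L-shaped chock under it: draw the chock out sideways and put it down in the parts tray. Then press the handle's pad down to its half-way position (level, pad's upper face between the two gauge pegs), never right through, and keep it there: finish while still holding it pressed. Leave the other things on bench and desk where they are.

Things in the scene. Friction and masses are not known exactly. Their poses are not given: they have to be found in the camera images.
- desk: White control desk fixed to the bench, left or right, 220 (x) x 200 (y) mm, flat deck 40 mm above the bench. Origin: centre of its underside; x = from its front edge (nearest the robot) towards the handle's hinge, y = left, z up; turned up to 0.4 rad. The handle runs along x on its right half (centre line y = -45 mm).
- hinge (a point): Centre of the handle's hinge: axis along desk y, at desk x = +80, y = -45, z = 85 mm, between two cheeks up to 102 mm high. The handle's bar runs from here towards the desk's front: 36 mm wide, 12 mm thick.
- gauge (a point): Point midway between the two pegs of the gauge, a 4 mm thin upright plate on the deck beside the press pad (desk x = -85 to -55, y = -94 mm, top 140 mm above the bench). The pegs, 82 and 102 mm above the bench, mark the half-way band for the pad's upper face.
- handle (a joint): Handle angle, rad: 0 = released (slanting up 0.25 rad towards the front), grows as it is pressed down, 0.25 = half-way (level), 0.5 = pressed right through. Spring-loaded: goes back to 0 by itself; on the pad about 3.5 N starts it, 9 N holds it half-way, 14 N right through. The chock stops it below 0.15.
- pad_top (a point): Centre of the upper face of the flat black press pad at the handle's free end, 150 mm from the hinge; pad 50 mm long, 44 wide, 14 thick. Height above the bench 129 mm released, 92 mm half-way, 55 mm pressed through; in the desk's frame x about -64 / -70 / -67 mm, y -45 mm. Axes as the desk's when released, tipping with the handle.
- chock: Loose grey L-shaped chock, 0.1 to 0.2 kg: tongue 28 (x) x 115 (y) x 49 (z) mm, with an upright grip tab at its +y end. Origin: centre of the tongue's underside. Starts on the deck, axes nearly the desk's, tongue under the handle's bar (4 to 8 mm of air above), tab to the bar's left. Draw it out along its own +y, 70 to 100 mm, before lifting.
- chock_grip (a point): Centre of the chock's grip tab, 85 mm above the chock's underside, 15 mm below the tab's top. The tab is 24 (x) x 20 (y) mm, centred at chock y = +47.5 mm, its top 100 mm above the underside. Axes as the chock's.
- tray: Open steel parts tray fixed to the bench, 160 (x) x 220 (y) mm, 30 mm high, walls 4 mm and floor 4 mm thick, empty. Origin: centre of its underside; x, y along its sides, z up. It is on the other side of the bench from the desk, turned up to 0.4 rad.
- jar: Bystander: small round screw-lid jar, 36 mm diameter, 45 mm tall, standing on the rear left corner of the desk's deck. Origin: centre of its underside.
- dish: Bystander: closed clear round dish, 60 mm diameter, 15 mm tall, lying on the bench between desk and tray. Origin: centre of its underside.
- driver: Bystander: screwdriver, 160 mm long, lying on the bench between desk and tray, nearest the robot.
- mouse: Bystander: computer mouse 100 x 58 x 26 mm, on the bench at the robot's right. Origin: centre of its underside.
- oil: Bystander: small bottle, 32 mm diameter, 75 mm tall, on the bench far to the left. Origin: centre of its underside.
- slidebox: Bystander: flat box for slides 100 x 85 x 35 mm, on the bench far to the right. Origin: centre of its underside.
- eyepiece: Bystander: eyepiece standing on end, 40 mm diameter, 58 mm tall, on the bench beyond desk and tray. Origin: centre of its underside.
There are look-alikes about, which are no part of the job. What is shaped like the chock but orange or purple is not meant.

How it is judged:
On the way:
1. the chock lies in the tray, let go and at rest (x of chock in the frame of tray between -0.078 and 0.078 m and y of chock in the frame of tray between -0.108 and 0.108 m and z of chock in the frame of tray below 0.06 m and x of chock_grip in the frame of tray between -0.08 and 0.08 m and y of chock_grip in the frame of tray between -0.11 and 0.11 m and contact force between chock and tray above 0.4 N and linear speed of chock below 0.03 m/s and contact force between each of the fingers, the arm and chock below 0.1 N), for 0.2 s.
At the end, for the whole second after the job is handed in: The robot itself presses the handle (over 3 N) and keeps it still at 0.25 rad, give or take 0.07 rad (about 10 mm at the pad); the chock lies in the tray, its origin and grip tab within the walls, the origin under 60 mm up, let go and at rest (all of step 1 and value of joint handle between 0.18 and 0.32 rad and velocity of joint handle between -0.1 and 0.1 rad/s and contact force between any of the fingers, the arm and handle above 3 N); the arm keeps its last pose, push and grip.
It fails at once if the handle is pressed right through (beyond 0.42 rad) (value of joint handle above 0.42 rad).
It fails at once if another thing on bench or desk is moved more than 40 mm (distance of any of jar, dish, driver, mouse, oil, slidebox, eyepiece from where it was at the start of the episode above 0.04 m).
It also fails if it takes over 56 s, if anything falls off the work surface, if the arm or the gripper's body presses on something with over 40 N, if the wrist force passes 120 N, or if a joint passes its speed limit or range.

### The arm

A 6-joint arm with a two-finger parallel gripper is mounted at the origin on the work surface. World frame = base frame: x ahead of the robot, y to its left, z up, the work surface at z = 0. Lengths are in m, angles in rad, forces in N, time in s.
With the tool pointing down it reaches from about 0.3 to 1 m from the base axis. Payload 5.1 kg.
Tool frame: the origin (TCP) lies midway between the tips of the shut fingers; the grasp point (between the pads) lies 19 mm behind it; y points along the fingers, x is the direction in which the jaws open and shut, and the axes are right-handed (so a half turn about y gives the same grasp; the last joint's range is limited). The gripper opens to 95 mm and grips with 3 to 60 N. Pads are 20 mm wide; open, the fingers measure 119 mm over their backs; the gripper's body (75 mm by 180 mm) begins 59 mm behind the grasp point.
Start: joints at [-1.37, 0.124, 1.65, -0, 1.367, -0.083], TCP at [0.182, -0.624, 0.215] pointing down, gripper open.
Joint ranges: [-2.61, 2.61], [-1.02, 2.33], [0.03, 2.71], [-1.35, 4.49], [0.32, 2.68], [-2.91, 2.91]. Speed limits (rad/s): [2.57, 2.57, 3.14, 3.14, 3.14, 3.14].

### API

Orientations are given as [roll, pitch, yaw] about the fixed x, y, z axes, in that order (R = Rz(yaw) Ry(pitch) Rx(roll)).
In Python, from bench import status, eyes, manip, models gives the robot as it stands. The module is installed in compiled form; this text tells all that it offers.
- The arm moves only by the tool play_rows, never from a script. Its argument "motion" is a list of rows, each a list of 2 entries, a list of its own where there are three numbers: the shift along the tool's x, y, z in cm, then the turn, a rotation vector about the tool's x, y, z in rad. In form: [[[tx, ty, tz], [rx, ry, rz]], ...]. A call has 1 to 5 rows; each row shifts and turns the pose as measured when the row begins, along the tool's axes as they then stand; what a row does not reach is not made up. A row lasts 1/10 s, in which the tool goes at most 50 mm and 8.59 degrees, less where a joint would pass 70% of its speed; a pose out of reach is approached as far as the arm can. A call is refused whole if a number of a shift passes 5 or a number of a turn 0.15, either way. A call with a gripper value outside its range is refused whole. "jaw" is the gripper command: -1 is shut, 1 is fully open, values between are in proportion, set as the call begins (left out, the last holds). The fingers move at their own pace and stop on an object; the grip force is fixed at half the most. Time passes only in rows, so rows that do not move let the fingers close. It gives the time, the measured TCP pose, the force and the opening at its end, in the units of the state.
- status.observe(): the state, without advancing time (a new reading comes with each control period).
- eyes.get_image(name): name is "scene" or "top" or "wrist"; returns a dict with "image" (420x560x3 uint8, red, green, blue), "intrinsics" (3x3 intrinsics, pixels), "pose" (4x4, takes a point from camera to world coordinates); the wrist camera has in their place "hand_eye" (4x4, takes a point from camera to tool coordinates, whose origin is the TCP and whose axes are the tool frame's). Camera axes: x right, y up, looking along -z (the intrinsics and any distortion apply to the point x, -y, -z); pixel columns grow to the right and rows downward; lengths in m; the calibration is good to about 2 mm. The wrist camera is an equidistant fisheye: a pixel r from the principal point sees the ray r / f radians off the axis. A picture is of the moment at which its call begins: read the wrist's pose just before it. There is no depth.
- manip.hand_in(): hands the job in, once; it reports no verdict.
Trained networks look in a picture, given as the dict that the camera call returned (one of the last four; its "shot" number tells which), for a name from the list of things; names that differ only in an ending like _2 or _b are one class to them, and where a whole thing is asked for, a point or a joint stands for the part that bears it (a point fixed in the world has none). Each returns a list of dicts, best first, with "p" (0 to 1); they miss things now and then, are a little off and sometimes report something else, mostly with a low value. They report only what shows in the picture. A call takes as long as a camera call. They do not tell look-alikes from the thing itself.
- models.trace(label, picture): "pixels" (420x560 bool, what is visible of it) and "rect" ([left, top, right, bottom] in pixels, round what is visible of it).
The state is a dict: "t": time; "joint_positions": joint angles; "dq": joint speeds; "joint_efforts": joint torques, N m; "tool_pos": TCP position; "tool_rot": TCP orientation; "ft_force": force on the tool from outside, world axes, zero at the start; "torque": the same for the moment, N m; "finger_gap": opening from 0.0 (shut) to 1.0 (fully open).
Only numpy, scipy, OpenCV 4.12 (cv2) and the standard library are available. Lean on these libraries where they do the work, as an engineer would, in place of code of your own. Each camera call takes 0.05 s, during which the arm holds its last target. There are 200 camera calls.

## Working session

There is one attempt and no reset: what is moved stays moved. The work goes in short steps, Python scripts to look and compute and a tool call to move; the robot and the scene stay as the last step left them, time stands still between calls to the robot, and variables do not carry over. Pictures are saved under pics/ and viewed, on a budget of 10 in all, crops included, one or two more only if the job needs it, and the job is handed in when it is done.

Besides the shell and the picture viewer there is one more tool, called after ">>>" by a JSON object that holds its "method" and its "body", one argument or row to a line. play_rows: Moves the arm, as the interface text tells. Its arguments: {"type":"object","properties":{"motion":{"type":"array","items":{"type":"array"}},"jaw":{"type":"number"}},"required":["motion"]}

```bash
mkdir -p pics; cat > h.py <<'E'
import numpy as np, cv2
from scipy.spatial.transform import Rotation as R
from bench import status, eyes, manip, models
def pose(s=None):
    s=s or status.observe(); T=np.eye(4); T[:3,:3]=R.from_euler('xyz',s['tool_rot']).as_matrix(); T[:3,3]=s['tool_pos']; return T
def save(im,n): cv2.imwrite(f'pics/{n}.png',im[:,:,::-1])
def proj(pic,P):
    P=np.atleast_2d(P); K=pic['intrinsics']; T=np.linalg.inv(pic['pose']); c=P@T[:3,:3].T+T[:3,3]
    return np.c_[K[0,2]+K[0,0]*c[:,0]/-c[:,2], K[1,2]+K[1,1]*c[:,1]/c[:,2]]
def onplane(pic,uv,z):
    K=pic['intrinsics']; uv=np.atleast_2d(uv).astype(float)
    d=np.c_[(uv[:,0]-K[0,2])/K[0,0],-(uv[:,1]-K[1,2])/K[1,1],-np.ones(len(uv))]@pic['pose'][:3,:3].T
    o=pic['pose'][:3,3]; return o+d*((z-o[2])/d[:,2])[:,None]
E
python3 - <<'E'
from h import *
s=status.observe(); print(s)
for n in ['top','scene']:
    p=eyes.get_image(n); save(p['image'],n+'0'); print(n,p['intrinsics'].tolist(),p['pose'].round(3).tolist(),[k for k in p])
    for l in ['desk','tray','chock','handle','jar','dish','driver','mouse','oil','slidebox','eyepiece']:
        print(l,[(round(float(d['p']),2),[int(x) for x in d['rect']]) for d in models.trace(l,p)][:4])
E
```

```text
{'t': 0.0, 'joint_positions': array([-1.36958947e+00,  1.24509334e-01,  1.65168120e+00, -2.46869329e-05,
        1.36751776e+00, -8.26027804e-02]), 'dq': array([-0.00054166,  0.00032192,  0.0004977 ,  0.00158327,  0.00084128,
        0.00065132]), 'joint_efforts': array([ 1.32596819e-03, -4.17601740e+01, -3.59930134e+01,  7.75195356e-02,
        4.90779779e-02, -1.70635044e-04]), 'tool_pos': array([ 0.18184195, -0.62336412,  0.21338007]), 'tool_rot': array([-1.57064585,  0.00211043, -1.28698152]), 'ft_force': array([-0.34786119,  0.42819205,  0.66547406]), 'torque': array([ 0.06451041, -0.02207427,  0.04525974]), 'finger_gap': 1.0037350742092097}
top [[534.5849833014278, 0.0, 282.95608398841597], [0.0, 534.5849833014278, 210.7641314225449], [0.0, 0.0, 1.0]] [[0.004, 0.978, -0.207, 0.244], [-1.0, 0.004, 0.002, 0.01], [0.003, 0.207, 0.978, 1.547], [0.0, 0.0, 0.0, 1.0]] ['image', 'intrinsics', 'pose', 'shot']
desk [(0.97, [314, 160, 397, 249]), (0.46, [342, 193, 367, 209])]
tray [(0.64, [165, 199, 244, 261])]
chock [(0.9, [364, 289, 411, 301]), (0.72, [166, 201, 248, 260]), (0.63, [317,
[... 594 characters left out ...]
03, 0.667, 1.297], [0.899, -0.282, 0.335, 0.392], [-0.014, 0.746, 0.666, 0.879], [0.0, 0.0, 0.0, 1.0]] ['image', 'intrinsics', 'pose', 'shot']
desk [(0.58, [149, 153, 251, 258])]
tray [(0.66, [313, 210, 408, 280]), (0.45, [150, 155, 251, 258])]
chock [(0.92, [175, 110, 205, 153]), (0.82, [183, 183, 222, 217]), (0.82, [246, 156, 286, 186]), (0.74, [213, 133, 246, 165])]
handle [(0.93, [167, 158, 214, 204])]
jar []
dish [(0.74, [261, 233, 283, 253])]
driver [(0.68, [164, 157, 216, 203]), (0.62, [282, 183, 304, 217])]
mouse [(0.78, [149, 153, 176, 177])]
oil [(0.69, [468, 264, 481, 287])]
slidebox [(0.8, [94, 172, 142, 209])]
eyepiece [(0.51, [250, 271, 268, 297]), (0.39, [183, 184, 219, 218])]
```

```bash
python3 - <<'E'
import cv2,numpy as np
a=cv2.imread('pics/top0.png')[140:310,150:490]; b=cv2.imread('pics/scene0.png')[100:300,140:420]
a=cv2.resize(a,(800,400),interpolation=3); cv2.imwrite('pics/a.png',a)
cv2.imwrite('pics/b.png',cv2.resize(b,(800,571),interpolation=3))
E
```

```text
(no output)
```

View pics/a.png

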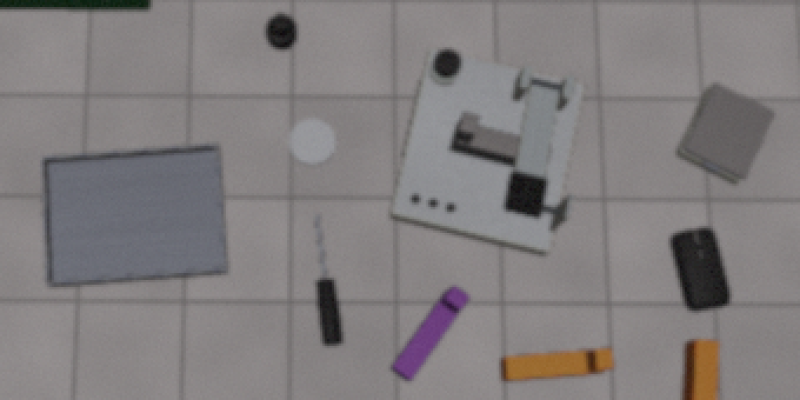

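View pics/b.png

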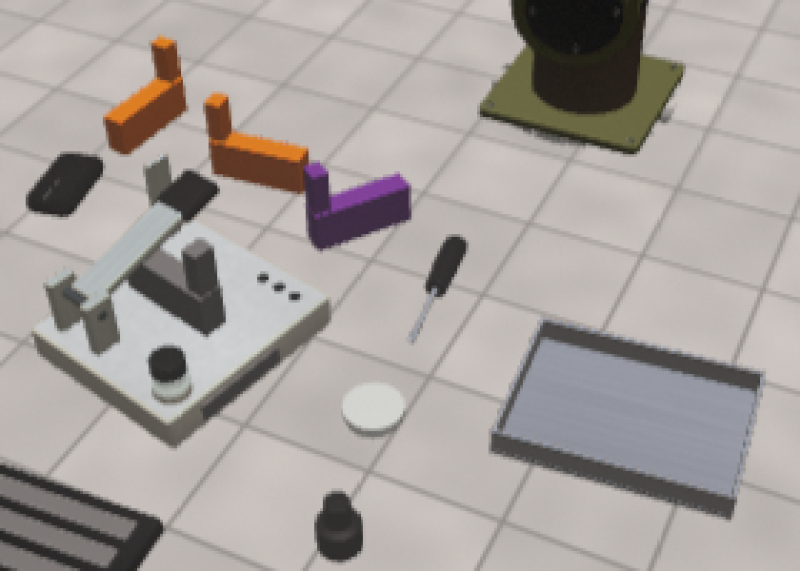

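The top crop (a) shows four L-shaped things. In full-image pixels they are the grey one under the handle (356,199), purple (333,282), orange (387,294) and orange (449,297). The grey one lying on the desk is the chock. The tray is at about (207,231). Next I'll fit the poses.

```bash
cat > fit.py <<'E'
from h import *
from scipy.optimize import least_squares
pt=eyes.get_image('top'); ps=eyes.get_image('scene')
A=lambda l: np.array(l)/ (800/340)+[150,140]
B=lambda l: np.array(l)/ (800/280)+[140,100]
def W(p,L): c,s=np.cos(p[2]),np.sin(p[2]); L=np.array(L,float); return np.c_[p[0]+c*L[:,0]-s*L[:,1],p[1]+s*L[:,0]+c*L[:,1],L[:,2]]
def fit(obs,x0):
    f=lambda p: np.concatenate([(proj(pic,W(p,L))-uv).ravel() for pic,L,uv in obs])
    r=least_squares(f,x0,loss='soft_l1'); print(r.x.round(4), f(r.x).reshape(-1,2).round(1).tolist()); return r.x
print(onplane(pt,A([(487,150),(135,216)]),0.04))
d=fit([(pt,[(-.11,.1,.04),(-.11,-.1,.04),(.11,.1,.04),(-.085,-.094,.14)][:3],A([(392,214),(547,252),(430,50)])),
 (ps,[(.11,-.1,.04),(-.11,.1,.04)],B([(35,332),(330,300)]))],[.45,-.2,-.2])
t=fit([(pt,[(-.08,.11,.03),(-.08,-.11,.03),(.08,-.11,.03),(.08,.11,.03)],A([(50,286),(227,272),(219,147),(43,158)])),
 (ps,[(-.08,-.11,.03),(-.08,.11,.03)],B([(543,321),(765,374)]))],[.45,.2,0])
# chock tab top corners avg
g=[(pt,[(0,.0475,.14)],A([(468,124)])),(ps,[(0,.0475,.14)],B([(200,246)]))]
print('tab top on z=.14', onplane(pt,A([(468,124)]),.14),onplane(ps,B([(200,246)]),.14))
print('dproj', (proj(pt,W(d,[(-.064,-.045,.129),(.08,-.045,.102),(-.07,-.094,.14),(0,.055,.14)]))-[150,140])*800/340)
for lab in ['chock']:
  for pic in (pt,ps):
    for x in models.trace(lab,pic)[:6]:
        r=x['rect']; print(x['p'],r)
E
python3 fit.py
```

```text
[[ 0.584038   -0.20743163  0.04      ]
 [ 0.50007412  0.22209113  0.04      ]]
[ 0.5878 -0.2079 -0.2374] [[-1.8, -0.2], [0.9, 0.3], [-1.0, -2.1], [-2.2, -2.3], [0.5, -2.4]]
[0.5039 0.2259 0.0718] [[-2.3, -0.2], [-0.2, 0.5], [0.2, -1.0], [-0.7, -0.7], [-1.1, -3.1], [-0.2, -1.6]]
tab top on z=.14 [[ 0.59205662 -0.1718667   0.14      ]] [[ 0.59350484 -0.16847643  0.14      ]]
dproj [[524.65644029 191.76693545]
 [545.57443738  80.76562739]
 [567.40293273 205.12252896]
 [452.73772053 116.66410048]]
0.98 [339.1, 186.6, 366.6, 205.7]
0.91 [365.9, 289.6, 410.4, 300.3]
0.9 [314.5, 261.3, 349.1, 302.6]
0.65 [440.0, 282.5, 457.9, 326.5]
0.46 [283.2, 256.0, 294.0, 286.1]
0.91 [211.9, 130.5, 246.0, 167.3]
0.89 [185.3, 183.9, 222.5, 218.0]
0.89 [246.1, 157.9, 285.4, 187.3]
0.76 [178.1, 113.1, 204.6, 152.7]
```

```bash
cat >> h.py <<'E'
def plan(pos,yaw,step=.045,n=None,frames=None):
    T0=pose(); p0=T0[:3,3]; R0=R.from_matrix(T0[:3,:3]); Rt=R.from_euler('xyz',[-np.pi/2,0,yaw])
    rv=(R0.inv()*Rt).as_rotvec(); n=n or int(max(np.ceil(np.linalg.norm(pos-p0)/step),np.ceil(np.linalg.norm(rv)/.14),1))
    print('at',p0.round(4),'rpy',R0.as_euler('xyz').round(3),'n',n)
    rows=[]
    for i in range(n):
        Ri=R0*R.from_rotvec(rv*i/n); t=Ri.inv().apply((np.array(pos)-p0)/n)*100
        rows.append([t.round(2).tolist(),(rv/n).round(3).tolist()])
    for i in range(0,n,5): print(rows[i:i+5])
E
python3 -c "
from h import *
plan([.56,-.17,.30],-1.81)"
```

```text
at [ 0.182  -0.624   0.2147] rpy [-1.571 -0.    -1.287] n 14
[[[-2.36, -0.61, 3.5], [0.0, 0.037, 0.0]], [[-2.49, -0.61, 3.41], [0.0, 0.037, 0.0]], [[-2.61, -0.61, 3.31], [0.0, 0.037, 0.0]], [[-2.73, -0.61, 3.21], [0.0, 0.037, 0.0]], [[-2.85, -0.61, 3.11], [0.0, 0.037, 0.0]]]
[[[-2.97, -0.61, 3.0], [0.0, 0.037, 0.0]], [[-3.08, -0.61, 2.89], [0.0, 0.037, 0.0]], [[-3.18, -0.61, 2.77], [0.0, 0.037, 0.0]], [[-3.28, -0.61, 2.65], [0.0, 0.037, 0.0]], [[-3.38, -0.61, 2.53], [0.0, 0.037, 0.0]]]
[[[-3.47, -0.61, 2.4], [0.0, 0.037, 0.0]], [[-3.56, -0.61, 2.27], [0.0, 0.037, 0.0]], [[-3.64, -0.61, 2.13], [0.0, 0.037, 0.0]], [[-3.72, -0.61, 2.0], [0.0, 0.037, 0.0]]]
```

>>> {"method": "play_rows", "body": {
  "motion": [
    [[-2.4,-1.5,3.5],[0,0.04,0]],
    [[-2.5,-1.5,3.4],[0,0.04,0]],
    [[-2.6,-1.5,3.3],[0,0.04,0]],
    [[-2.7,-1.5,3.2],[0,0.04,0]],
    [[-2.8,-1.5,3.1],[0,0.04,0]]
  ],
  "jaw": 0.1
}}

```text
t: 1.9
tool_pos: [0.3182, -0.4607, 0.2879]
tool_rot: [-1.573, 0.006, -1.504]
ft_force: [0.5, 0.0, 0.2]
finger_gap: 0.637
```

>>> {"method": "play_rows", "body": {
  "motion": [
    [[-3.0,-0.6,3.0],[0,0.04,0]],
    [[-3.1,-0.6,2.9],[0,0.04,0]],
    [[-3.2,-0.6,2.8],[0,0.04,0]],
    [[-3.3,-0.6,2.65],[0,0.04,0]],
    [[-3.4,-0.6,2.5],[0,0.04,0]]
  ]
}}

```text
t: 2.4
tool_pos: [0.4646, -0.2964, 0.3235]
tool_rot: [-1.568, 0.001, -1.714]
ft_force: [1.6, 0.5, -0.3]
finger_gap: 0.553
```

```bash
python3 -c "
from h import *
plan([.56,-.17,.30],-1.81)"
```

```text
at [ 0.4646 -0.2964  0.3235] rpy [-1.568e+00  1.000e-03 -1.714e+00] n 4
[[[-3.47, 0.6, 1.91], [-0.001, 0.024, -0.0]], [[-3.51, 0.59, 1.83], [-0.001, 0.024, -0.0]], [[-3.55, 0.59, 1.74], [-0.001, 0.024, -0.0]], [[-3.6, 0.59, 1.66], [-0.001, 0.024, -0.0]]]
```

>>> {"method": "play_rows", "body": {
  "motion": [
    [[-3.5,0.6,1.9],[0,0.024,0]],
    [[-3.5,0.6,1.8],[0,0.024,0]],
    [[-3.5,0.6,1.7],[0,0.024,0]],
    [[-3.6,0.6,1.7],[0,0.024,0]],
    [[0,0,0],[0,0,0]]
  ]
}}

```text
t: 2.9
tool_pos: [0.5661, -0.1611, 0.302]
tool_rot: [-1.562, 0.0, -1.809]
ft_force: [-0.7, -0.3, 1.1]
finger_gap: 0.546
```

```bash
cat > w.py <<'E'
from h import *
import sys
T=pose(); p=eyes.get_image('wrist'); 
print(T[:3,3].round(4), p['hand_eye'].round(3).tolist(), p['intrinsics'].round(1).tolist())
f=p['intrinsics'][0,0]; c=p['intrinsics'][:2,2]
C=T@p['hand_eye']
def fproj(P):
    q=np.linalg.inv(C)@np.r_[P,1]; v=np.array([q[0],-q[1],-q[2]]); th=np.arctan2(np.hypot(v[0],v[1]),v[2]); return c+f*th*v[:2]/np.hypot(v[0],v[1])
def fplane(uv,z):
    d=np.array(uv)-c; r=np.hypot(*d); th=r/f; v=np.r_[np.sin(th)*d/r,np.cos(th)]; v=C[:3,:3]@[v[0],-v[1],-v[2]]; o=C[:3,3]; return o+v*(z-o[2])/v[2]
np.savez('w.npz',C=C,f=f,c=c)
E
cat > w1.py <<'E'
exec(open('w.py').read())
im=p['image'].copy()
d=[.5878,-.2079,-.2374]
def dw(x,y,z): cc,s=np.cos(d[2]),np.sin(d[2]); return np.array([d[0]+cc*x-s*y,d[1]+s*x+cc*y,z])
for P in [(.593,-.170,.14),dw(-.064,-.045,.129),dw(.11,.1,.04),dw(-.11,.1,.04),dw(-.11,-.1,.04),dw(.08,-.045,.085)]:
    u=fproj(np.array(P)); print(u.round(1)); cv2.circle(im,tuple(int(v) for v in u),2,(255,0,0),-1)
save(p['image'],'w1raw'); save(cv2.resize(im,(800,600),interpolation=3),'w1')
E
python3 w1.py
```

```text
[ 0.5661 -0.1611  0.302 ] [[1.0, 0.0, 0.001, -0.0], [0.001, 0.235, -0.972, -0.17], [-0.0, 0.972, 0.235, 0.065], [0.0, 0.0, 0.0, 1.0]] [[325.2, 0.0, 279.0], [0.0, 325.2, 206.7], [0.0, 0.0, 1.0]]
[281.7 166.9]
[355.9 220.3]
[234.3  75.1]
[237.1 235.1]
[376.8 234.3]
[350.7  93.8]
```

View pics/w1.png

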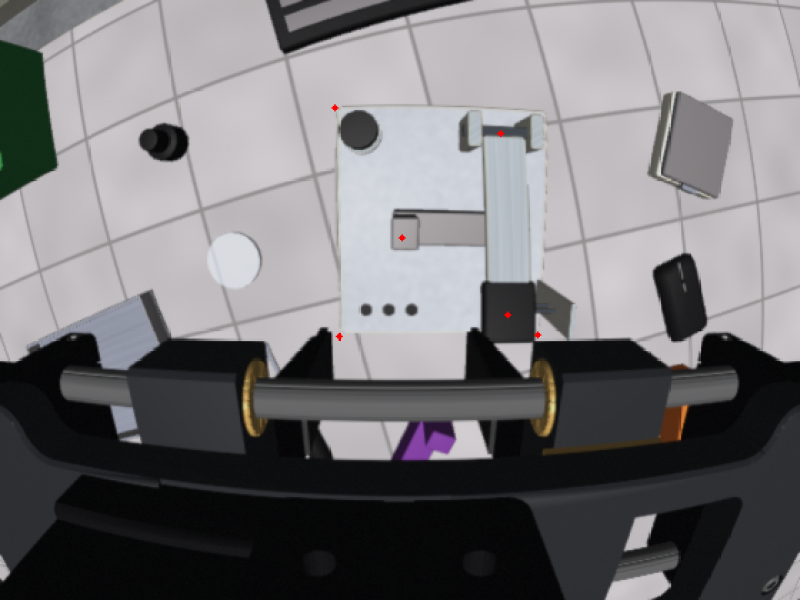

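The wrist view shows the grey tab top at about (405,233), the pad at (508,312), and the jar at the rear-left corner. The predicted marks fall within a few mm of these.

```bash
python3 - <<'E'
from h import *
w=np.load('w.npz'); C,f,c=w['C'],w['f'],w['c']
def fplane(uv,z):
    d=np.array(uv)/(800/560)-c; r=np.hypot(*d); th=r/f; v=np.r_[np.sin(th)*d/r,np.cos(th)]; v=C[:3,:3]@[v[0],-v[1],-v[2]]; o=C[:3,3]; return o+v*(z-o[2])/v[2]
for n,uv,z in [('tab',(405,233),.14),('BL',(337,108),.04),('BR',(547,112),.04),('FL',(341,332),.04),('tongueBackL',(419,210),.089),('tongueBackR',(485,212),.089),('tongueFL',(419,244),.089),('tongueFR',(485,246),.089),('pad',(509,312),.129)]: print(n,fplane(uv,z).round(4))
a=fplane((341,332),.04)-fplane((337,108),.04);print(np.linalg.norm(a),np.arctan2(-a[1],-a[0]))
E
```

```text
tab [ 0.5964 -0.1727  0.14  ]
BL [ 0.7169 -0.1384  0.04  ]
BR [ 0.6712 -0.3316  0.04  ]
FL [ 0.5077 -0.0881  0.04  ]
tongueBackL [ 0.6075 -0.1879  0.089 ]
tongueBackR [ 0.5936 -0.2413  0.089 ]
tongueFL [ 0.5799 -0.1814  0.089 ]
tongueFR [ 0.5656 -0.2352  0.089 ]
pad [ 0.517  -0.2375  0.129 ]
0.2151941983276019 -0.23619158316044198
```

```bash
python3 -c "
from h import *
plan([.5955,-.172,.17],-1.82,n=5)"
```

```text
at [ 0.5654 -0.1627  0.3026] rpy [-1.562e+00 -1.000e-03 -1.810e+00] n 5
[[[0.03, 2.66, 0.61], [-0.002, 0.002, 0.0]], [[0.03, 2.66, 0.61], [-0.002, 0.002, 0.0]], [[0.03, 2.66, 0.62], [-0.002, 0.002, 0.0]], [[0.03, 2.65, 0.62], [-0.002, 0.002, 0.0]], [[0.03, 2.65, 0.63], [-0.002, 0.002, 0.0]]]
```

>>> {"method": "play_rows", "body": {
  "motion": [
    [[0,2.7,0.8],[0,0,0]],
    [[0,2.7,0.8],[0,0,0]],
    [[0,2.7,0.8],[0,0,0]],
    [[0,2.6,0.6],[0,0,0]],
    [[0,2.6,0],[0,0,0]]
  ]
}}

```text
t: 3.45
tool_pos: [0.5989, -0.1769, 0.1751]
tool_rot: [-1.547, -0.006, -1.812]
ft_force: [0.4, 1.0, 0.1]
finger_gap: 0.552
```

```bash
python3 -c "
from h import *
plan([.5955,-.172,.106],-1.82,n=4)"
```

```text
at [ 0.5989 -0.1769  0.1751] rpy [-1.547 -0.006 -1.812] n 4
[[[-0.11, 1.72, -0.15], [-0.006, 0.002, 0.001]], [[-0.11, 1.72, -0.14], [-0.006, 0.002, 0.001]], [[-0.1, 1.73, -0.13], [-0.006, 0.002, 0.001]], [[-0.1, 1.73, -0.12], [-0.006, 0.002, 0.001]]]
```

>>> {"method": "play_rows", "body": {
  "motion": [
    [[-0.15,1.7,-0.15],[-0.008,0.002,0]],
    [[-0.1,1.7,-0.15],[-0.008,0.002,0]],
    [[-0.1,1.7,-0.1],[-0.008,0.002,0]],
    [[-0.1,1.5,-0.1],[-0.006,0,0]],
    [[0,0.2,0],[0,0,0]]
  ]
}}

```text
t: 3.95
tool_pos: [0.5925, -0.1743, 0.1006]
tool_rot: [-1.583, -0.006, -1.822]
ft_force: [-0.3, 0.3, -0.7]
finger_gap: 0.55
```

```bash
cat > w2.py <<'E'
exec(open('w.py').read())
im=p['image']; save(cv2.resize(im[60:310,130:430],(720,600),interpolation=3),'w2')
plan([.5955,-.172,.106],-1.82,n=2)
E
python3 w2.py
```

```text
[ 0.5925 -0.1743  0.1006] [[1.0, 0.0, 0.001, -0.0], [0.001, 0.235, -0.972, -0.17], [-0.0, 0.972, 0.235, 0.065], [0.0, 0.0, 0.0, 1.0]] [[325.2, 0.0, 279.0], [0.0, 325.2, 206.7], [0.0, 0.0, 1.0]]
at [ 0.5929 -0.1745  0.1014] rpy [-1.582 -0.006 -1.822] n 2
[[[-0.15, -0.23, 0.09], [0.006, -0.001, 0.003]], [[-0.15, -0.23, 0.09], [0.006, -0.001, 0.003]]]
```

View pics/w2.png

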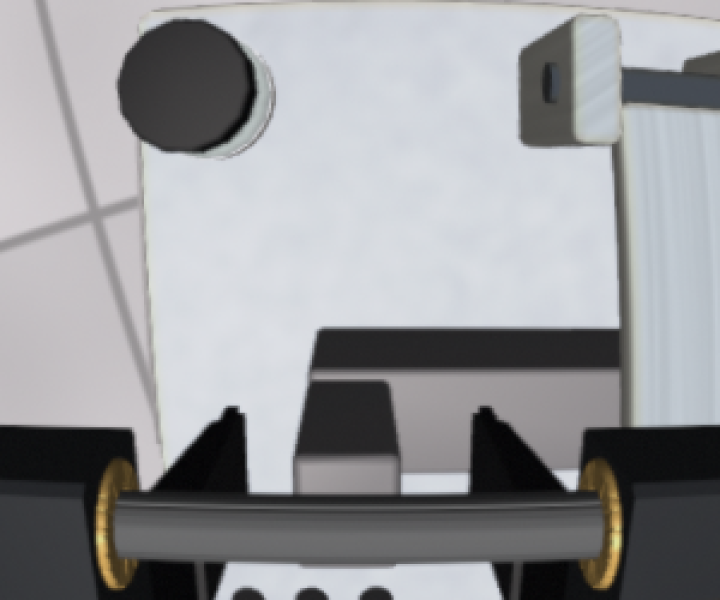

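The tab sits between the fingers, about 2–3 mm off centre towards +y. I'll correct that, then close.

>>> {"method": "play_rows", "body": {
  "motion": [
    [[-0.15,-0.25,0.1],[0.006,0,0.003]],
    [[-0.15,-0.25,0.1],[0.006,0,0.003]],
    [[0,0,0],[0,0,0]]
  ]
}}

```text
t: 4.3
tool_pos: [0.5977, -0.1724, 0.1094]
tool_rot: [-1.565, -0.0, -1.822]
ft_force: [0.1, 0.7, -0.0]
finger_gap: 0.55
```

>>> {"method": "play_rows", "body": {
  "motion": [
    [[0,0,0],[0,0,0]],
    [[0,0,0],[0,0,0]],
    [[0,0,0],[0,0,0]],
    [[0,0,0],[0,0,0]],
    [[0,0,0],[0,0,0]]
  ],
  "jaw": -1
}}

```text
t: 4.8
tool_pos: [0.599, -0.1727, 0.112]
tool_rot: [-1.56, -0.001, -1.822]
ft_force: [0.7, -1.1, -1.2]
finger_gap: 0.206
```

>>> {"method": "play_rows", "body": {
  "motion": [
    [[-1,0,0],[0,0,0]],
    [[-2,0.05,0],[0,0,0]],
    [[-2,0.05,0],[0,0,0]],
    [[-2,0.05,0],[0,0,0]],
    [[-2,0.05,0],[0,0,0]]
  ]
}}

```text
t: 5.3
tool_pos: [0.6228, -0.0865, 0.1118]
tool_rot: [-1.557, -0.008, -1.825]
ft_force: [0.5, -0.8, 2.1]
finger_gap: 0.211
```

```bash
python3 -c "
from h import *
s=status.observe(); T=pose(s)
print(s['finger_gap'],s['ft_force'],np.array([.599,-.1727,.112])-T[:3,3], T[:3,:3].T@(T[:3,3]-[.599,-.1727,.112]),s['tool_rot'])"
```

```text
0.21061360909989585 [ 0.47790606 -0.76180354  2.11149255] [-0.02378506 -0.08617991  0.00023729] [-0.08939129 -0.00042851  0.00133254] [-1.5565587  -0.00765979 -1.82524964]
```

>>> {"method": "play_rows", "body": {
  "motion": [
    [[-0.5,-2,0],[0,0,0]],
    [[0,-3,0],[-0.006,0,0]],
    [[0,-3,0],[-0.006,0,0]],
    [[0,-3,0],[0,0,0]],
    [[0,-2,0],[0,0,0]]
  ]
}}

```text
t: 5.8
tool_pos: [0.6195, -0.0718, 0.2359]
tool_rot: [-1.588, -0.005, -1.82]
ft_force: [-1.0, 0.4, -1.2]
finger_gap: 0.211
```

```bash
python3 -c "
from h import *
s=status.observe();print(s['finger_gap'],s['ft_force'])
plan([.5005,.273,.20],-1.499,step=.04)"
```

```text
0.21085938959803702 [-1.03276973  0.36611654 -1.23339308]
at [ 0.6195 -0.0718  0.2359] rpy [-1.588 -0.005 -1.82 ] n 10
[[[-3.05, 0.38, -2.0], [0.002, -0.032, 0.0]], [[-3.11, 0.38, -1.9], [0.002, -0.032, 0.0]], [[-3.17, 0.37, -1.8], [0.002, -0.032, 0.0]], [[-3.23, 0.37, -1.7], [0.002, -0.032, 0.0]], [[-3.28, 0.37, -1.59], [0.002, -0.032, 0.0]]]
[[[-3.33, 0.37, -1.49], [0.002, -0.032, 0.0]], [[-3.38, 0.36, -1.38], [0.002, -0.032, 0.0]], [[-3.42, 0.36, -1.27], [0.002, -0.032, 0.0]], [[-3.46, 0.36, -1.16], [0.002, -0.032, 0.0]], [[-3.49, 0.36, -1.05], [0.002, -0.032, 0.0]]]
```

>>> {"method": "play_rows", "body": {
  "motion": [
    [[-3.0,0.3,-2.0],[0.002,-0.032,0]],
    [[-3.1,0.3,-1.9],[0.002,-0.032,0]],
    [[-3.2,0.3,-1.8],[0.002,-0.032,0]],
    [[-3.2,0.3,-1.7],[0.002,-0.032,0]],
    [[-3.3,0.3,-1.6],[0.002,-0.032,0]]
  ]
}}

```text
t: 6.3
tool_pos: [0.56, 0.1051, 0.2235]
tool_rot: [-1.573, -0.001, -1.66]
ft_force: [0.1, 0.4, -0.7]
finger_gap: 0.207
```

```bash
python3 -c "
from h import *
s=status.observe();print(s['finger_gap'],s['ft_force'])
plan([.5005,.273,.18],-1.499,n=5)"
```

```text
0.20746779558760944 [ 0.12579922  0.4121025  -0.70058644]
at [0.56   0.1051 0.2235] rpy [-1.573e+00 -1.000e-03 -1.660e+00] n 5
[[[-3.24, 0.87, -1.48], [0.0, -0.032, 0.0]], [[-3.28, 0.87, -1.38], [0.0, -0.032, 0.0]], [[-3.33, 0.87, -1.27], [0.0, -0.032, 0.0]], [[-3.37, 0.87, -1.17], [0.0, -0.032, 0.0]], [[-3.4, 0.87, -1.06], [0.0, -0.032, 0.0]]]
```

>>> {"method": "play_rows", "body": {
  "motion": [
    [[-3.2,0.9,-1.5],[0,-0.032,0]],
    [[-3.3,0.9,-1.4],[0,-0.032,0]],
    [[-3.3,0.9,-1.3],[0,-0.032,0]],
    [[-3.3,0.9,-1.2],[0,-0.032,0]],
    [[-3.0,0.9,-0.8],[0,-0.032,0]]
  ]
}}

```text
t: 6.8
tool_pos: [0.4949, 0.278, 0.1749]
tool_rot: [-1.576, 0.002, -1.492]
ft_force: [0.6, 0.7, -2.6]
finger_gap: 0.207
```

```bash
python3 - <<'E'
from h import *
plan([.5005,.273,.085],-1.499,n=5)
p=eyes.get_image('top'); q=eyes.get_image('scene')
a=cv2.resize(p['image'][150:290,150:330],(720,560),interpolation=3); 
b=cv2.resize(q['image'][150:290,250:430],(720,560),interpolation=3)
save(cv2.resize(np.hstack([a,b]),(800,311)),'tr')
E
```

```text
at [0.4949 0.278  0.1749] rpy [-1.576  0.002 -1.492] n 5
[[[0.11, 1.8, 0.11], [0.001, 0.001, -0.0]], [[0.11, 1.8, 0.11], [0.001, 0.001, -0.0]], [[0.11, 1.8, 0.11], [0.001, 0.001, -0.0]], [[0.11, 1.8, 0.11], [0.001, 0.001, -0.0]], [[0.11, 1.8, 0.11], [0.001, 0.001, -0.0]]]
```

View pics/tr.png

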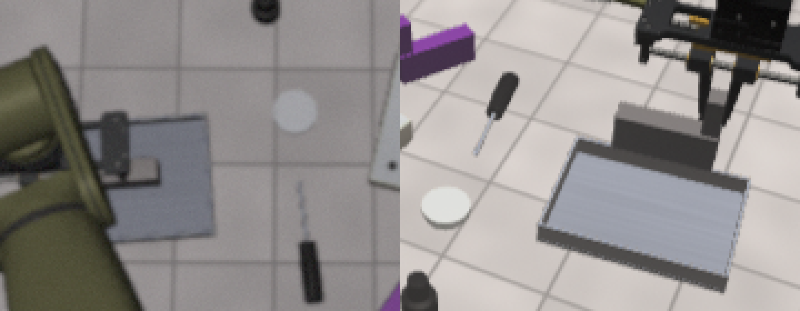

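The chock hangs level above the tray, roughly centred with its tab on the left. Lowering now.

>>> {"method": "play_rows", "body": {
  "motion": [
    [[0.1,1.8,0.1],[0,0,0]],
    [[0.1,1.8,0.1],[0,0,0]],
    [[0.1,1.8,0.1],[0,0,0]],
    [[0.1,1.8,0.1],[0,0,0]],
    [[0.1,1.2,0.1],[0,0,0]]
  ]
}}

```text
t: 7.4
tool_pos: [0.4975, 0.2766, 0.0873]
tool_rot: [-1.578, 0.003, -1.487]
ft_force: [-0.9, 0.4, -1.6]
finger_gap: 0.208
```

>>> {"method": "play_rows", "body": {
  "motion": [
    [[0,0,0],[0,0,0]],
    [[0,0.2,0],[0,0,0]]
  ]
}}

```text
t: 7.6
tool_pos: [0.4964, 0.2757, 0.0835]
tool_rot: [-1.582, 0.002, -1.488]
ft_force: [0.2, 0.2, -1.3]
finger_gap: 0.207
```

>>> {"method": "play_rows", "body": {
  "motion": [
    [[0,0.4,0],[0,0,0]],
    [[0,0.4,0],[0,0,0]],
    [[0,0.2,0],[0,0,0]]
  ]
}}

```text
t: 7.9
tool_pos: [0.4978, 0.2764, 0.0762]
tool_rot: [-1.578, 0.003, -1.488]
ft_force: [-3.8, -1.6, 8.9]
finger_gap: 0.211
```

Contact: the tray pushes up with 9 N. I'll release gently and rise.

>>> {"method": "play_rows", "body": {
  "motion": [
    [[0,-0.1,0],[0,0,0]],
    [[0,0,0],[0,0,0]],
    [[0,0,0],[0,0,0]],
    [[0,0,0],[0,0,0]],
    [[0,0,0],[0,0,0]]
  ],
  "jaw": 0.1
}}

```text
t: 8.4
tool_pos: [0.5, 0.2773, 0.08]
tool_rot: [-1.573, 0.004, -1.488]
ft_force: [0.5, 0.3, -0.4]
finger_gap: 0.536
```

>>> {"method": "play_rows", "body": {
  "motion": [
    [[0,-2,0],[0,0,0]],
    [[0,-3,0],[0,0,0]],
    [[0,-4,0],[0,0,0]],
    [[0,-4,0],[0,0,0]],
    [[0,-3,0],[0,0,0]]
  ]
}}

```text
t: 8.9
tool_pos: [0.4964, 0.2748, 0.237]
tool_rot: [-1.588, -0.001, -1.488]
ft_force: [-0.2, 0.7, 0.3]
finger_gap: 0.551
```

```bash
python3 - <<'E'
from h import *
d=np.array([.5885,-.2095]);y=-.238
c,s=np.cos(y),np.sin(y)
def dw(a,b): return [d[0]+c*a-s*b, d[1]+s*a+c*b]
print(dw(-.064,-.045),dw(-.070,-.045))
plan(dw(-.067,-.045)+[.26],-1.81,step=.045)
q=eyes.get_image('scene')
save(cv2.resize(q['image'][150:290,140:430],(800,386),interpolation=3),'tr2')
E
```

```text
[np.float64(0.5156948915882554), np.float64(-0.23814290818255202)] [np.float64(0.5098640229655795), np.float64(-0.2367283513243473)]
at [0.4964 0.2748 0.237 ] rpy [-1.588e+00 -1.000e-03 -1.488e+00] n 12
[[[4.27, -0.18, -0.22], [0.001, 0.027, 0.0]], [[4.27, -0.19, -0.11], [0.001, 0.027, 0.0]], [[4.27, -0.19, 0.01], [0.001, 0.027, 0.0]], [[4.27, -0.19, 0.12], [0.001, 0.027, 0.0]], [[4.26, -0.19, 0.24], [0.001, 0.027, 0.0]]]
[[[4.26, -0.19, 0.35], [0.001, 0.027, 0.0]], [[4.25, -0.19, 0.47], [0.001, 0.027, 0.0]], [[4.23, -0.19, 0.58], [0.001, 0.027, 0.0]], [[4.21, -0.19, 0.7], [0.001, 0.027, 0.0]], [[4.19, -0.19, 0.81], [0.001, 0.027, 0.0]]]
[[[4.17, -0.19, 0.92], [0.001, 0.027, 0.0]], [[4.14, -0.19, 1.03], [0.001, 0.027, 0.0]]]
```

View pics/tr2.png

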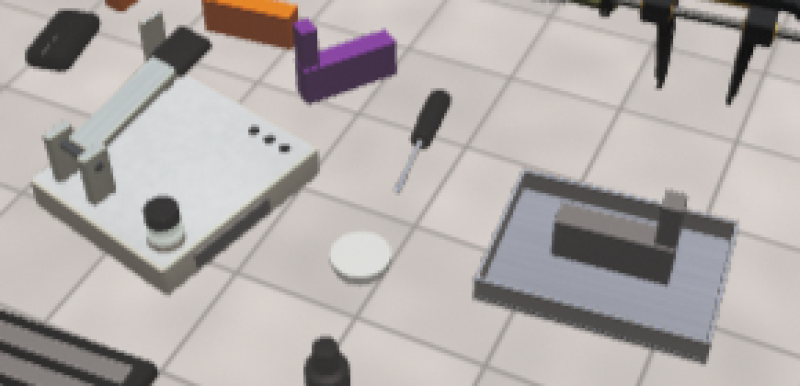

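The chock stands in the tray and has been let go; nothing else has moved. Next I'll shut the gripper and travel to the pad.

>>> {"method": "play_rows", "body": {
  "motion": [
    [[4.2,-0.3,-0.2],[0.002,0.027,0]],
    [[4.2,-0.3,-0.1],[0.002,0.027,0]],
    [[4.2,-0.3,0],[0.002,0.027,0]],
    [[4.2,-0.3,0.1],[0.002,0.027,0]],
    [[4.2,-0.3,0.2],[0.002,0.027,0]]
  ],
  "jaw": -1
}}

```text
t: 9.45
tool_pos: [0.5063, 0.0643, 0.2601]
tool_rot: [-1.562, 0.005, -1.617]
ft_force: [-0.1, -0.2, -0.0]
finger_gap: 0.187
```

>>> {"method": "play_rows", "body": {
  "motion": [
    [[4.2,-0.2,0.3],[0.002,0.027,0]],
    [[4.2,-0.2,0.4],[0.002,0.027,0]],
    [[4.2,-0.2,0.5],[0.002,0.027,0]],
    [[4.2,-0.2,0.7],[0.002,0.027,0]],
    [[3.0,0,0.6],[0,0.027,0]]
  ]
}}

```text
t: 9.95
tool_pos: [0.5098, -0.1446, 0.2664]
tool_rot: [-1.552, 0.006, -1.759]
ft_force: [1.1, -0.5, 0.8]
finger_gap: 0.004
```

```bash
python3 -c "
from h import *
print(status.observe()['finger_gap'])
plan([.5125,-.2375,.20],-1.81,n=4)"
```

```text
0.004226366848107585
at [ 0.5098 -0.1446  0.2664] rpy [-1.552  0.006 -1.759] n 4
[[[2.28, 1.65, 0.47], [-0.005, 0.013, -0.002]], [[2.27, 1.66, 0.51], [-0.005, 0.013, -0.002]], [[2.26, 1.66, 0.54], [-0.005, 0.013, -0.002]], [[2.25, 1.66, 0.58], [-0.005, 0.013, -0.002]]]
```

>>> {"method": "play_rows", "body": {
  "motion": [
    [[2.3,1.6,0.45],[-0.005,0.012,-0.002]],
    [[2.3,1.6,0.5],[-0.005,0.012,-0.002]],
    [[2.3,1.6,0.5],[-0.005,0.012,-0.002]],
    [[2.2,1.6,0.5],[-0.005,0.012,-0.002]],
    [[0,0,0],[0,0,0]]
  ]
}}

```text
t: 10.45
tool_pos: [0.5098, -0.2458, 0.1988]
tool_rot: [-1.572, -0.002, -1.816]
ft_force: [-0.6, 0.1, -0.6]
finger_gap: 0.001
```

```bash
python3 - <<'E'
from h import *
plan([.5125,-.2375,.14],-1.81,n=4)
q=eyes.get_image('scene'); save(cv2.resize(q['image'][90:230,130:310],(720,560),interpolation=3),'p1')
E
```

```text
at [ 0.5098 -0.2458  0.1988] rpy [-1.572 -0.002 -1.816] n 4
[[[-0.22, 1.47, 0.02], [0.0, -0.002, 0.0]], [[-0.22, 1.47, 0.02], [0.0, -0.002, 0.0]], [[-0.22, 1.47, 0.02], [0.0, -0.002, 0.0]], [[-0.22, 1.47, 0.02], [0.0, -0.002, 0.0]]]
```

View pics/p1.png

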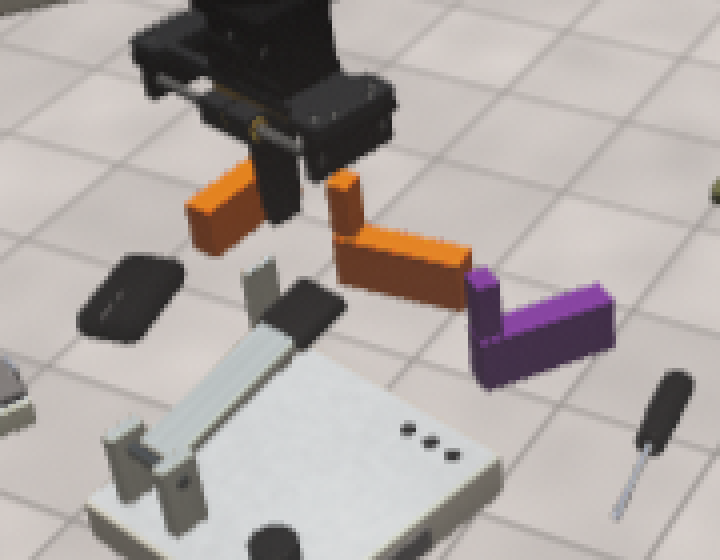

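The shut fingers are about 70 mm above the pad, and the handle is released and clear. Moving down.

>>> {"method": "play_rows", "body": {
  "motion": [
    [[-0.2,1.4,0],[0,0,0]],
    [[-0.2,1.4,0.1],[0,0,0]],
    [[-0.2,1.4,0.1],[0,0,0]],
    [[-0.2,1.2,0],[0,0,0]],
    [[0,0,0],[0,0,0]]
  ]
}}

```text
t: 11.0
tool_pos: [0.5155, -0.2338, 0.1431]
tool_rot: [-1.568, -0.001, -1.811]
ft_force: [0.3, 0.4, 0.2]
finger_gap: 0.001
```

>>> {"method": "play_rows", "body": {
  "motion": [
    [[0,0.5,0],[0,0,0]],
    [[0,0.5,0],[0,0,0]],
    [[0,0,0],[0,0,0]]
  ]
}}

```text
t: 11.3
tool_pos: [0.5162, -0.2335, 0.1329]
tool_rot: [-1.567, -0.002, -1.81]
ft_force: [-0.3, 0.6, -0.1]
finger_gap: 0.009
```

>>> {"method": "play_rows", "body": {
  "motion": [
    [[0,0.6,0],[0,0,0]],
    [[0,0.6,0],[0,0,0]],
    [[0,0.6,0],[0,0,0]]
  ]
}}

```text
t: 11.6
tool_pos: [0.5173, -0.2346, 0.1174]
tool_rot: [-1.564, -0.003, -1.81]
ft_force: [-2.9, 0.8, 4.8]
finger_gap: 0.004
```

>>> {"method": "play_rows", "body": {
  "motion": [
    [[0,0.6,0],[0,0,0]],
    [[0,0.6,0],[0,0,0]]
  ]
}}

```text
t: 11.8
tool_pos: [0.5167, -0.2347, 0.1058]
tool_rot: [-1.566, -0.003, -1.811]
ft_force: [-4.0, 1.8, 7.1]
finger_gap: 0.008
```

>>> {"method": "play_rows", "body": {
  "motion": [
    [[0,0.5,0],[0,0,0]],
    [[0,0.5,0],[0,0,0]],
    [[0,0.3,0],[0,0,0]]
  ]
}}

```text
t: 12.1
tool_pos: [0.5154, -0.2344, 0.0932]
tool_rot: [-1.57, -0.002, -1.811]
ft_force: [-3.6, 2.7, 7.9]
finger_gap: 0.004
```

>>> {"method": "play_rows", "body": {
  "motion": [
    [[0,0,0],[0,0,0]],
    [[0,0,0],[0,0,0]]
  ]
}}

```text
t: 12.3
tool_pos: [0.5155, -0.2344, 0.0943]
tool_rot: [-1.571, -0.001, -1.811]
ft_force: [-3.6, 2.1, 7.6]
finger_gap: 0.004
```

```bash
python3 - <<'E'
from h import *
q=eyes.get_image('scene'); w=eyes.get_image('wrist'); s=status.observe(); print(s['t'],s['tool_pos'],s['ft_force'],abs(s['dq']).max())
a=cv2.resize(q['image'][110:230,140:290],(500,400),interpolation=3)
b=cv2.resize(q['image'][190:290,290:420],(300,231),interpolation=3)
im=np.zeros((400,800,3),np.uint8); im[:,:500]=a; im[:231,500:]=b; save(im,'fin')
E
```

```text
12.4 [ 0.51550308 -0.2344137   0.09450015] [-2.44134746  2.15944641  8.28894513] 0.0014193859336786114
```

View pics/fin.png

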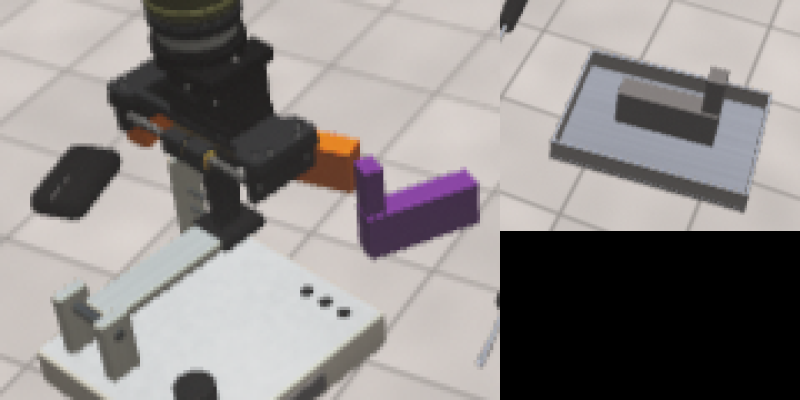

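The bar is level with the fingers on the pad at z = 94.5 mm (about 0.23 rad), the arm is still, and the chock rests in the tray. Handing in.

```bash
python3 -c "
from h import *
print(manip.hand_in()); s=status.observe(); print(s['t'],s['tool_pos'],s['ft_force'])"
```

```text
the job is handed in; nothing more can be done
None
the job is handed in; nothing more can be done
```

The job is done and handed in, at about 12.4 s of the 56 s allowed. `hand_in` gives no verdict.

- **Chock:** I gripped the grey chock by its tab, drew it out about 89 mm along its own +y, and lifted it. I set it upright near the middle of the tray and let go. The last picture shows it standing inside the walls.
- **Handle:** The shut fingers are still pressing the pad. The tool tip was at z = 94.5 mm, between the 82 and 102 mm pegs. From that height I work out about 0.23 rad; the target is 0.25 ± 0.07.
- **Force and stillness:** The upward force was 7.6–8.3 N, a little under the stated 9 N but well above the required 3 N. The arm was still, with joint speeds below 0.002 rad/s.
- **Other things:** The pictures show none of the bystanders moved. I checked this by eye only and did not measure their positions.
- **Not checked:** The handle angle comes only from the tool height; I could not read it directly against the pegs in the pictures. The readings after hand-in were refused.

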